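Extend the telescopic bottle brush and hold it in the mug

ROBOT

A 7-joint arm with a two-finger parallel gripper is mounted at the origin on a cart in front of the work surface, level with it; the furniture and walls round the work are solid. World frame = base frame: x ahead of the robot, y to its left, z up, the work surface at z = 0. Lengths are in m, angles in rad, forces in N, time in s.
With the tool pointing down it reaches from about 0.425 to 0.95 m from the base axis. Payload 4.7 kg.
Tool frame: the origin (TCP) lies at the very end of the fingers, on their centre line; the grasp point (between the pads) lies ctrl.tcp_to_grasp behind it (ctrl.tcp_to_grasp is the distance from the TCP to the grasp point, in m); z points along the fingers, y is the line along which they close (so a half turn about z gives the same grasp; the last joint's range is limited). The gripper opens to 85 mm and grips with 20 to 120 N. Pads are 22 mm wide; open, the fingers measure 114 mm over their backs; the gripper's body (76 mm by 85 mm) begins 54 mm behind the grasp point. The pads swing forward as they close: fully open they stand 13 mm farther back than shut.
Start: joints at [1.234, 0.469, -0.049, 1.532, 0.024, 1.141, -0.082], TCP at [0.205, -0.643, 0.231] pointing down, gripper open.
Joint ranges: [-2.59, 2.59], [-0.33, 1.99], [-1.39, 1.29], [0.1, 2.45], [-1.04, 4.18], [0.21, 1.99], [-2.66, 2.66]. Speed limits (rad/s): [2.57, 2.57, 3.14, 3.14, 3.14, 3.14, 3.14].

INTERFACE

Orientations are given as [roll, pitch, yaw] about the fixed x, y, z axes, in that order (R = Rz(yaw) Ry(pitch) Rx(roll)).
In Python, from plant import status, imaging, workorder, spotter, ctrl gives the robot as it stands.
- The arm moves only by the tool step_arm, never from a script. Its argument "rows" is a list of rows, each a list of 4 numbers: the shift along the tool's x, y, z scaled (see below), then the turn about the tool's z scaled (see below). In form: [[tx, ty, tz, roll], ...]. A call has 1 to 12 rows; each row shifts and turns the commanded pose from where the row before left it, along the tool's axes as they then stand; what a row does not reach is not made up. The controller multiplies each number of a shift by 8 cm and each number of a turn by 4 degrees. A row lasts 1/8 s, in which the tool goes at most 62.5 mm and 10.7 degrees, less where a joint would pass 70% of its speed; a pose out of reach is approached as far as the arm can. A call with a number of a shift or a turn outside -1 to 1 is refused whole. A call with a gripper value outside its range is refused whole. "fingers" is the gripper's target within -1 to 1 (fully open at 1, half-way at 0, shut at -1), set as the call begins (left out, the last holds). The fingers move at their own pace and stop on an object; "force" is the grip in N (left out, the last holds). Time passes only in rows, so rows that do not move let the fingers close. It gives the time, the measured TCP pose, the force, the opening and the grip force at its end, in the units of the state.
- status.read_state(): the state, without advancing time (a new reading comes with each control period).
- imaging.read_camera(name): name is "scene" or "top"; returns (picture, depth): 400x640x3 uint8, red, green, blue; 400x640 float32, m along the optical axis (not along the pixel's ray), 0 where there is no reading.
- imaging.camera_info(name): a dict with "fovy" (degrees; the focal length in pixels is half the picture's height over the tangent of half this angle, whatever the lens; pixels are square), "cx", "cy" (the principal point, pixels), "eye" and "attitude" of the camera in the world. Camera axes: x right, y down, z forward; pixel columns grow to the right and rows downward; lengths in m; the calibration is good to about 2 mm. A picture is of the moment at which its call begins. camera_info takes no time and is no camera call.
- workorder.job_done(): hands the job in; it is judged then, once.
Trained networks look in the newest picture that a camera, given by its name, has taken for a name from the list of things; names that differ only in an ending like _2 or _b are one class to them, and where a whole thing is asked for, a point or a joint stands for the part that bears it (a point fixed in the world has none). Each returns a list of dicts, best first, with "confidence" (0 to 1); they miss things now and then, are a little off and sometimes report something else, mostly with a low value. They report only what shows in the picture. A call takes as long as a camera call.
- spotter.regions_of(camera, name): "pixels" (400x640 bool, what is visible of it) and "rect" ([left, top, right, bottom] in pixels, round what is visible of it).
The state is a dict: "time_s": time; "joint_pos": joint angles; "joint_vel": joint speeds; "effort": joint torques, N m; "tcp_pos": TCP position; "tcp_rot": TCP orientation; "ft_force": force on the tool from outside, world axes, zero at the start; "torque": the same for the moment, N m; "opening": opening from 0.0 (shut) to 1.0 (fully open); "gripper_force": force on a finger pad.
Only numpy, scipy, OpenCV 4.12 (cv2) and the standard library are available. Lean on these libraries where they do the work, as an engineer would, in place of code of your own. Each camera call takes 0.05 s, during which the arm holds its last target. There are 200 camera calls.

TASK

The telescopic bottle brush stands head-down in its white fork stand. While it stands there, squeeze the red button on its handle and pull the handle straight up past the first stop to the second, fully out. Then slide the brush out of the fork's open side and finish while holding it upright and fully extended with its head hanging well inside the teal mug, clear of the bottom and not leaning on the mug; leave the mug standing where it is and do not knock the other things about.

Things in the scene. Friction and masses are not known exactly. Their poses are not given: they have to be found in the camera images.
- handle_grip (a point): centre of the brush's blue handle block, 32 (brush x) by 30 (brush y) by 48 mm high, axes as the brush. Grip here across y: one finger on the red button on the +y face, the other on the ribbed -y face; 37 mm wide, 31 mm with the button in. Height above the underside of the head: 146 mm shut, 206 mm at the second stop
- brush: telescopic bottle brush, 225 g (tube with head 140 g), upright: origin in the middle of the head's underside, z up along the tube, y towards the red button. Bristle head 28 mm across, 0 to 40 mm up; blue flange 44 mm across, 40 to 45 mm up; aluminium tube 22 mm across, to 120 mm up; handle block 122 to 170 mm up when shut
- brush_handle (a joint): how far the handle is pulled out of the tube, in m: 0 shut, 0.030 first stop, 0.060 second stop (the end). A latch holds it at 0 and at 0.030 unless the button is in; with the button in it slides both ways against about 2 N of friction, more than the weight of the tube.
- brush_button (a joint): how far the red button (20 mm wide, 32 mm high, 7 mm proud, pressed along the brush's -y) is in, in m: 0 out, 0.006 fully in. A spring returns it (2 to 4.5 N). Beyond about 0.004 the latch is free; it stays in as long as the fingers squeeze it
- stand: white stand fixed to the worktop, 90 by 90 mm, 65 mm high; origin under the brush's axis, z up. The head rests on its floor, 8 mm up. Walls at both sides and +x, open at -x. Its steel fork, 59 to 65 mm up, goes round the tube above the flange with 6 mm of play, so the tube stays down while the handle is pulled
- fork_mouth (a point): middle of the open end of the fork's slot, 22 mm from the stand's origin along its -x, 62 mm up. The slot is 32 mm wide; the flange is out from under the fork after a level slide of 45 mm along the stand's -x
- mug: loose teal stoneware mug, 90 mm high, 82 mm across; origin in its underside, z up; the mug's axis lies at y = +17.5 mm in this frame, the handle reaches to y = -58 mm. Inner floor 7 mm up; inside about 60 mm across
- mug_mouth (a point): centre of the mug's mouth, at rim height, 90 mm above its underside
- timer: red and white kitchen timer, 62 mm across, 43 mm high, origin in its underside; to be left alone
- lemon: yellow lemon, 83 by 58 by 58 mm, origin in its underside; to be left alone
- glass: clear drinking glass, 81 mm across, 91 mm high, origin in its underside; to be left alone

How it is judged:
On the way:
1. the handle is pulled out to the second stop while the brush stands in the stand (value of joint brush_handle above 0.056 m and horizontal distance between brush and stand below 0.015 m), for 0.2 s.
At the end, for the whole second after the job is handed in: Fingers hold the brush (>2 N), handle out >56 mm, brush within 0.2 rad of upright and still; head's underside within 25 mm of the mug's axis, 20 mm or more below the rim, 4 mm or more above the inner floor; <1.5 N on the mug, none on the stand; mug upright, within 40 mm of its start (value of joint brush_handle above 0.056 m and contact force between the fingers and brush above 2 N and angle between brush's own z axis and vertical below 0.2 rad and horizontal distance between brush and mug_mouth below 0.025 m and z of brush in the frame of mug between 0.011 and 0.07 m and contact force between brush and mug below 1.5 N and contact force between brush and stand below 0.1 N and angle between mug's own z axis and vertical below 0.1 rad and distance of mug from where it was at the start of the episode below 0.04 m and linear speed of brush below 0.03 m/s); the arm keeps its last pose, push and grip.
It fails at once if the mug is tipped (angle between mug's own z axis and vertical above 0.4 rad).
It fails at once if a bystander is shifted by over 30 mm (distance of any of timer, lemon, glass from where it was at the start of the episode above 0.03 m).
It also fails if it takes over 43 s, if anything falls off the work surface, if the arm or the gripper's body presses on something with over 40 N, if the wrist force passes 120 N, or if a joint passes its speed limit or range.

## Working session

There is one attempt and no reset: what is moved stays moved. The work goes in short steps, Python scripts to look and compute and a tool call to move; the robot and the scene stay as the last step left them, time stands still between calls to the robot, and variables do not carry over. Pictures are saved under pics/ and viewed, at most 10 in all, crops included, and the job is handed in when it is done.

Besides the shell and the picture viewer there is one more tool, called after "Call:" as a command line: name --pt "numbers of a row" for each row, then --argument value for the rest. step_arm: Moves the arm, as the interface text tells. Shifts and turns lie within -1 to 1; 1 stands for 8 cm of shift or 4 degrees of turn. Its arguments: {"type":"object","properties":{"rows":{"type":"array"},"fingers":{"type":"number"},"force":{"type":"number"}},"required":["rows"]}

```bash
ls; mkdir -p pics; cat > h.py <<'E'
import numpy as np, cv2
from scipy.spatial.transform import Rotation as R
from plant import status, imaging, workorder, spotter, ctrl
def cloud(name):
    im,d=imaging.read_camera(name); c=imaging.camera_info(name)
    f=200/np.tan(np.radians(c["fovy"])/2)
    v,u=np.mgrid[0:400,0:640]
    P=np.stack([(u-c["cx"])/f*d,(v-c["cy"])/f*d,d],-1)
    A=np.array(c["attitude"],float)
    M=A if A.shape==(3,3) else (R.from_euler('xyz',A).as_matrix() if A.size==3 else R.from_quat(A).as_matrix())
    W=P@M.T+np.array(c["eye"]); W[d==0]=np.nan
    return im,d,W
E
python3 - <<'E'
from h import *
print(status.read_state(), ctrl.tcp_to_grasp)
for n in("scene","top"):
    print(n,imaging.camera_info(n))
    im,d,W=cloud(n); cv2.imwrite(f"pics/{n}0.png",im[...,::-1]); np.savez(f"{n}.npz",im=im,W=W)
    for k in("brush","handle_grip","brush_button","stand","mug","timer","lemon","glass"):
        for r in spotter.regions_of(n,k)[:2]:
            Q=W[r["pixels"]]; Q=Q[~np.isnan(Q[:,0])]
            if len(Q): print(k,round(r["confidence"],2),r["rect"],len(Q),np.percentile(Q,[3,50,97],axis=0).round(3).tolist())
E
```

```text
pics
{'time_s': 0.0, 'joint_pos': array([ 1.2340921 ,  0.4694764 , -0.04858261,  1.53368854,  0.02409287,
        1.14098565, -0.08230852]), 'joint_vel': array([-0.00017423, -0.00116216,  0.00032952,  0.00097748, -0.00158033,
        0.002031  ,  0.00261758]), 'effort': array([ 2.83432391e-04, -5.10306716e+01, -4.59998078e-02, -2.37713778e+01,
        1.07597382e-02,  7.55282555e-03, -1.64939729e-05]), 'tcp_pos': array([ 0.2043326 , -0.6427226 ,  0.23024009]), 'tcp_rot': array([-3.13962129e+00,  7.07714156e-05,  3.07813308e-01]), 'ft_force': array([0.5880191 , 0.17478881, 0.31486146]), 'torque': array([ 0.0292332 , -0.00685573,  0.03048171]), 'gripper_force': 0.0, 'opening': 0.9990840751075326} 0.0187
scene {'fovy': 55.73298910126313, 'cx': 315.6046221357928, 'cy': 196.26135303390853, 'eye': array([0.09651711, 0.52858372, 0.89465582]), 'attitude': array([-2.44799428,  0.01009832, -2.4599685 ])}
brush 0.92 [256.4, 221.4, 277.6, 264.8] 533 [[0.501, 0.199, 0.029], [0.509, 0.218, 0.148], [0.53, 0.234, 0.181]]
brush 0.59 [246.4, 236.6, 294.7, 285.3] 1043 [[0.478, 0.173, 0.004], [0.508, 0.
[... 1381 characters left out ...]
6, 0.18]]
handle_grip 0.63 [238.8, 177.1, 251.5, 186.7] 146 [[0.504, 0.194, 0.155], [0.517, 0.207, 0.176], [0.532, 0.228, 0.181]]
stand 0.6 [236.8, 174.5, 268.2, 201.2] 486 [[0.481, 0.166, 0.005], [0.505, 0.189, 0.013], [0.554, 0.244, 0.069]]
mug 0.97 [340.8, 169.0, 371.2, 201.4] 733 [[0.497, -0.158, 0.001], [0.543, -0.118, 0.023], [0.577, -0.073, 0.09]]
timer 0.55 [306.2, 197.6, 328.1, 215.6] 285 [[0.442, -0.026, 0.002], [0.465, -0.001, 0.041], [0.489, 0.025, 0.046]]
lemon 0.92 [198.0, 192.2, 218.6, 215.9] 347 [[0.434, 0.318, 0.032], [0.463, 0.341, 0.05], [0.494, 0.371, 0.06]]
glass 0.62 [419.5, 190.7, 452.7, 217.1] 661 [[0.443, -0.405, 0.009], [0.483, -0.38, 0.041], [0.515, -0.331, 0.092]]
```

```bash
python3 - <<'E'
from h import *
crops={}
for n,(a,b,c,e) in {"scene":(215,140,375,330),"top":(190,150,380,230)}.items():
    z=np.load(n+".npz"); im,W=z["im"],z["W"]
    k=cv2.resize(im[b:e,a:c,::-1],None,fx=3 if n=="scene" else 4,fy=3 if n=="scene" else 4,interpolation=cv2.INTER_CUBIC); cv2.imwrite(f"pics/{n}1.png",k)
    X=W.reshape(-1,3); C=im.reshape(-1,3).astype(int)
    near=(abs(X[:,0]-.515)<.08)&(abs(X[:,1]-.21)<.08)
    for lab,m in (("handletop",near&(X[:,2]>.172)&(X[:,2]<.19)),("red",near&(X[:,2]>.13)&(X[:,2]<.175)&(C[:,0]>C[:,1]*1.6)&(C[:,0]>C[:,2]*1.6)),("standtop",near&(X[:,2]>.058)&(X[:,2]<.072))):
        Q=X[m]; 
        if len(Q)<5: print(lab,len(Q)); continue
        r=cv2.minAreaRect((Q[:,:2]*1000).astype(np.float32)); print(n,lab,len(Q),r,Q.mean(0).round(4))
    m=(abs(X[:,0]-.535)<.07)&(abs(X[:,1]+.115)<.07)&(X[:,2]>.084)&(X[:,2]<.097)
    Q=X[m]; print("rim",cv2.minEnclosingCircle((Q[:,:2]*1000).astype(np.float32)),cv2.minAreaRect((Q[:,:2]*1000).astype(np.float32)))
E
```

```text
scene handletop 158 ((517.5367431640625, 217.0006866455078), (30.90781021118164, 36.3664436340332), 2.709637403488159) [0.5159 0.2157 0.1778]
scene red 74 ((516.0621337890625, 230.85028076171875), (22.26091766357422, 8.542396545410156), 2.29813551902771) [0.5139 0.2315 0.1626]
scene standtop 392 ((526.185302734375, 213.94650268554688), (60.760982513427734, 76.01577758789062), 3.2240846157073975) [0.5235 0.2215 0.0661]
rim ((565.8135986328125, -110.74759674072266), 70.3054428100586) ((545.308349609375, -110.04816436767578), (131.2515106201172, 99.41938781738281), 87.28252410888672)
top handletop 111 ((519.5317993164062, 210.2716064453125), (32.26840591430664, 29.17836570739746), 2.3830392360687256) [0.5188 0.2088 0.1774]
top red 15 ((517.9874877929688, 229.59396362304688), (19.16080665588379, 3.5076470375061035), 3.3839914798736572) [0.5178 0.2295 0.1696]
top standtop 238 ((527.7298583984375, 210.19302368164062), (59.466983795166016, 76.30848693847656), 3.0458149909973145) [0.5257 0.2005 0.0652]
rim ((564.8323364257812, -105.71498107910156), 67.56141662597656) ((547.129150390625, -105.30254364013672), (122.78169250488281, 97.38980865478516), 86.0276107788086)
```

View pics/scene1.png

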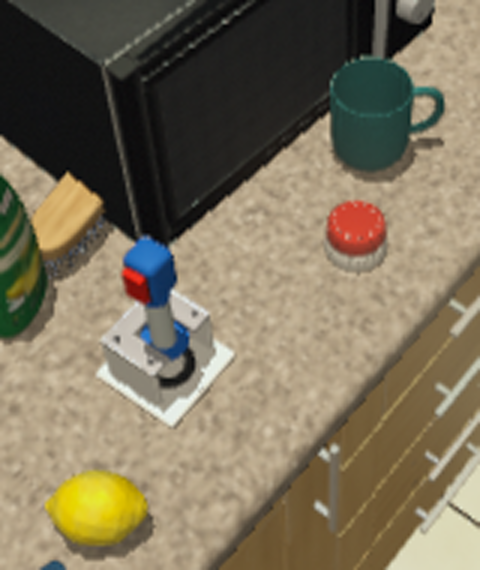

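View pics/top1.png

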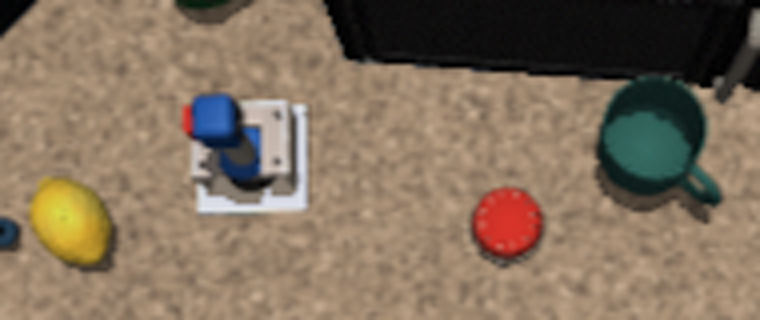

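```bash
python3 - <<'E'
from h import *
from scipy.optimize import least_squares
for n in("scene","top"):
    z=np.load(n+".npz"); X=z["W"].reshape(-1,3); C=z["im"].reshape(-1,3).astype(int)
    teal=(C[:,1]>C[:,0]*1.5)&(C[:,2]>C[:,0]*1.3)&(abs(X[:,0]-.535)<.1)&(abs(X[:,1]+.115)<.1)
    for lo,hi in((.083,.1),(.02,.08)):
        Q=X[teal&(X[:,2]>lo)&(X[:,2]<hi)][:,:2]
        if lo<.05: # outer wall only: robust fit
            s=least_squares(lambda p:np.hypot(Q[:,0]-p[0],Q[:,1]-p[1])-.041,[.54,-.115],loss="soft_l1",f_scale=.002)
        else: s=least_squares(lambda p:np.hypot(Q[:,0]-p[0],Q[:,1]-p[1])-.038,[.54,-.115],loss="soft_l1",f_scale=.003)
        print(n,lo,len(Q),s.x.round(4),np.percentile(Q,[2,98],axis=0).round(3).tolist())
    for y0 in(-.15,-.1,-.05,.05,.1,.15,.2):
        m=(abs(X[:,1]-y0)<.025)&(X[:,0]>.5)&(X[:,2]>.1)&(X[:,0]<.9)&~teal&((X[:,0]>.56))
        Q=X[m]
        if len(Q): print(y0,"xmin",np.percentile(Q[:,0],2).round(3),"z",np.percentile(Q[:,2],[2,98]).round(3))
    # white base plate
    m=(abs(X[:,0]-.515)<.08)&(abs(X[:,1]-.21)<.08)&(X[:,2]>-.01)&(X[:,2]<.014)&(C.min(1)>185)&(C.max(1)-C.min(1)<25)
    Q=X[m]; print("plate",len(Q),cv2.minAreaRect((Q[:,:2]*1000).astype(np.float32)))
E
```

```text
scene 0.083 138 [ 0.5366 -0.108 ] [[0.497, -0.148], [0.576, -0.069]]
scene 0.02 619 [ 0.5363 -0.1086] [[0.489, -0.156], [0.576, -0.068]]
-0.15 xmin 0.565 z [0.111 0.524]
-0.1 xmin 0.591 z [0.116 0.542]
-0.05 xmin 0.594 z [0.116 0.559]
0.05 xmin 0.599 z [0.119 0.597]
0.1 xmin 0.601 z [0.121 0.609]
0.15 xmin 0.604 z [0.108 0.625]
0.2 xmin 0.633 z [0.11  0.644]
plate 186 ((518.7955322265625, 202.78306579589844), (112.63288879394531, 86.98947143554688), 89.3064956665039)
top 0.083 50 [ 0.5376 -0.1107] [[0.499, -0.138], [0.578, -0.072]]
top 0.02 252 [ 0.5362 -0.1125] [[0.491, -0.159], [0.578, -0.073]]
-0.15 xmin 0.584 z [0.145 0.736]
-0.1 xmin 0.594 z [0.153 0.734]
-0.05 xmin 0.596 z [0.154 0.732]
0.05 xmin 0.602 z [0.151 0.74 ]
0.1 xmin 0.604 z [0.148 0.738]
0.15 xmin 0.606 z [0.235 0.738]
0.2 xmin 0.635 z [0.13  0.732]
plate 110 ((523.7266235351562, 211.4041290283203), (88.2562255859375, 82.60247039794922), 2.5012011528015137)
```

```bash
python3 - <<'E'
from h import *
for n in("scene","top"):
    X=np.load(n+".npz")["W"].reshape(-1,3)
    m=(X[:,0]>.5)&(X[:,0]<.585)&(X[:,2]>.1)&(X[:,1]<.15)&(X[:,1]>-.4)
    Q=X[m]; 
    for y0 in np.arange(-.3,.15,.02):
        q=Q[abs(Q[:,1]-y0)<.01]
        if len(q)>3: print(n,y0.round(2),len(q),q.min(0).round(3),q.max(0).round(3))
E
```

```text
scene -0.28 105 [ 0.578 -0.289  0.102] [ 0.585 -0.27   0.262]
scene -0.26 94 [ 0.562 -0.27   0.101] [ 0.585 -0.25   0.264]
scene -0.24 136 [ 0.563 -0.25   0.104] [ 0.585 -0.23   0.266]
scene -0.22 151 [ 0.564 -0.23   0.101] [ 0.585 -0.21   0.264]
scene -0.2 6 [ 0.583 -0.208  0.128] [ 0.585 -0.199  0.264]
scene -0.18 4 [ 0.57  -0.19   0.223] [ 0.584 -0.17   0.263]
scene -0.16 166 [ 0.563 -0.168  0.101] [ 0.584 -0.158  0.233]
top -0.28 96 [ 0.579 -0.289  0.104] [ 0.585 -0.271  0.263]
top -0.26 61 [ 0.565 -0.269  0.1  ] [ 0.585 -0.25   0.262]
top -0.24 135 [ 0.564 -0.25   0.104] [ 0.585 -0.23   0.262]
top -0.22 87 [ 0.564 -0.23   0.101] [ 0.585 -0.21   0.262]
top -0.18 16 [ 0.565 -0.173  0.114] [ 0.584 -0.17   0.234]
top -0.16 69 [ 0.564 -0.17   0.103] [ 0.584 -0.163  0.228]
```

Call:
step_arm --pt "0 0 -1 0.94" --pt "0 0 -0.5 0.94" --pt "0 0 0 0.94" --pt "0 0 0 0.94" --fingers 1 --force 40

```text
time_s: 1.4
tcp_pos: [0.2046, -0.6434, 0.3348]
tcp_rot: [3.14, -0.001, 0.043]
ft_force: [0.3, -0.2, -0.6]
opening: 0.999
gripper_force: 0.0
```

Call:
step_arm --pt "0.3 -0.28 0 0" --pt "0.52 -0.478 0 0" --pt "0.52 -0.478 0 0" --pt "0.52 -0.478 0 0" --pt "0.52 -0.478 0 0" --pt "0.22 -0.2 0 0"

```text
time_s: 2.15
tcp_pos: [0.4069, -0.4391, 0.3342]
tcp_rot: [-3.141, -0.002, 0.051]
ft_force: [-0.9, -0.3, 0.5]
opening: 0.999
gripper_force: 0.0
```

Call:
step_arm --pt "0.148 -0.675 0 0" --pt "0.148 -0.675 0 0" --pt "0.148 -0.675 0 0" --pt "0.148 -0.675 0 0" --pt "0.148 -0.675 0 0" --pt "0.148 -0.675 0 0" --pt "0.148 -0.675 0 0" --pt "0.148 -0.675 0 0" --pt "0.148 -0.675 0 0" --pt "0.148 -0.675 0 0" --pt "0.1 -0.4 0 0" --pt "0 0 0 0"

```text
time_s: 3.65
tcp_pos: [0.5037, 0.1376, 0.3339]
tcp_rot: [-3.14, -0.0, 0.051]
ft_force: [0.4, -0.2, -1.2]
opening: 1.002
gripper_force: 0.0
```

Call:
step_arm --pt "0.12 -0.455 0 0" --pt "0.118 -0.455 0 0.05" --pt "0 0 0.4 0" --pt "0 0 0.6 0" --pt "0 0 0.6 0" --pt "0 0 0.5 0" --pt "0 0 0.3 0" --pt "0 0 0.1 0" --pt "0 0 0 0"

```text
time_s: 4.78
tcp_pos: [0.5202, 0.2073, 0.1341]
tcp_rot: [3.141, -0.0, 0.041]
ft_force: [0.3, 0.4, 0.9]
opening: 1.003
gripper_force: 0.0
```

```bash
python3 - <<'E'
from h import *
im,d,W=cloud("scene"); cv2.imwrite("pics/s2.png",cv2.resize(im[120:300,190:350,::-1],None,fx=3,fy=3,interpolation=cv2.INTER_CUBIC))
s=status.read_state(); print(s["tcp_pos"],s["tcp_rot"],s["ft_force"])
E
```

```text
[0.5205224  0.20774882 0.13470803] [-3.14146594e+00 -1.57232351e-03  4.09697298e-02] [ 0.03372358 -1.1122961  -0.24830278]
```

View pics/s2.png

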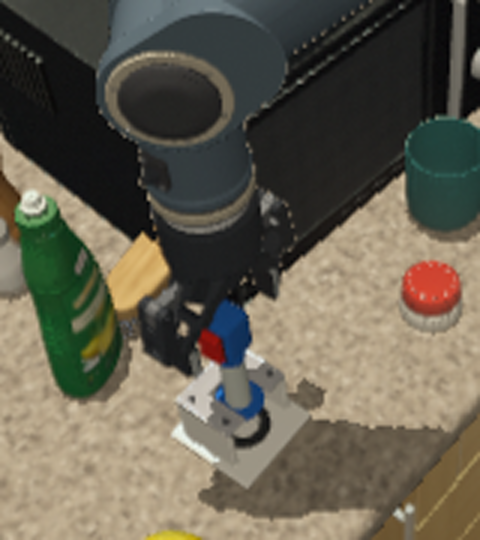

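```bash
python3 - <<'E'
from h import *
im,d,W=cloud("scene"); X=W.reshape(-1,3); C=im.reshape(-1,3).astype(int)
near=(abs(X[:,0]-.515)<.07)&(abs(X[:,1]-.21)<.09)&(X[:,2]>.125)
dark=C.max(1)<95
for lab,m in(("fing<.18",near&dark&(X[:,2]<.18)&(C[:,2]<1.4*C[:,0]+10)),("blue",near&(C[:,2]>1.6*C[:,0])&(C[:,2]>70)&(X[:,2]<.2)),("red",near&(C[:,0]>1.7*C[:,1])&(X[:,2]<.2))):
    Q=X[m]
    for s in ((Q[Q[:,1]>.21],Q[Q[:,1]<.21]) if lab[0]=="f" else (Q,)):
        if len(s): print(lab,len(s),np.percentile(s,[3,50,97],axis=0).round(3).tolist())
cv2.imwrite("pics/s3.png",cv2.resize(im[205:265,225:300,::-1],None,fx=8,fy=8,interpolation=cv2.INTER_CUBIC))
E
```

```text
fing<.18 51 [[0.505, 0.226, 0.147], [0.51, 0.257, 0.17], [0.519, 0.264, 0.179]]
fing<.18 59 [[0.507, 0.153, 0.153], [0.516, 0.165, 0.167], [0.531, 0.197, 0.179]]
blue 184 [[0.502, 0.201, 0.136], [0.505, 0.214, 0.175], [0.523, 0.225, 0.181]]
red 69 [[0.506, 0.227, 0.146], [0.512, 0.233, 0.164], [0.522, 0.235, 0.174]]
```

View pics/s3.png

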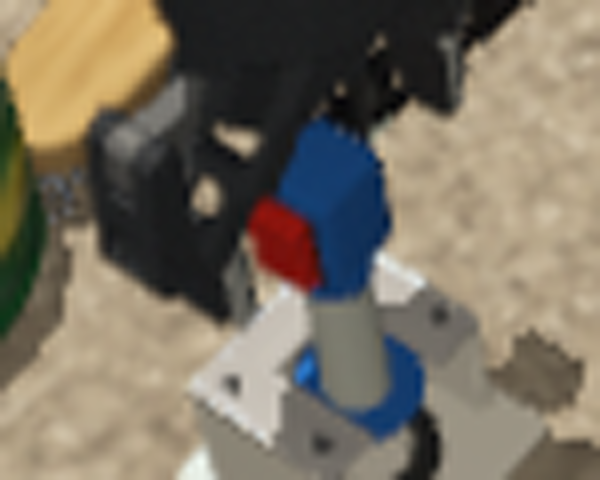

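Call:
step_arm --pt "0 -0.04 0 0" --pt "0 0 0 0" --pt "0 0 0 0" --pt "0 0 0 0" --pt "0 0 0 0" --pt "0 0 0 0" --pt "0 0 0 0" --pt "0 0 0 0" --fingers -1 --force 40

```text
time_s: 5.88
tcp_pos: [0.5201, 0.2117, 0.1345]
tcp_rot: [-3.141, -0.001, 0.042]
ft_force: [-0.0, 0.4, 4.8]
opening: 0.345
gripper_force: 42.8
```

Call:
step_arm --pt "0 0 -0.1 0" --pt "0 0 -0.1 0" --pt "0 0 -0.1 0" --pt "0 0 -0.1 0" --pt "0 0 -0.1 0" --pt "0 0 -0.1 0" --pt "0 0 -0.1 0" --pt "0 0 -0.05 0" --pt "0 0 0 0"

```text
time_s: 7.0
tcp_pos: [0.52, 0.2116, 0.1943]
tcp_rot: [-3.141, -0.001, 0.042]
ft_force: [-0.0, 0.1, -3.0]
opening: 0.346
gripper_force: 42.0
```

Call:
step_arm --pt "0 0 -0.03 0" --pt "0 0 -0.03 0" --pt "0 0 0 0" --pt "0 0 0 0"

```text
time_s: 7.5
tcp_pos: [0.5196, 0.2113, 0.1987]
tcp_rot: [3.142, -0.0, 0.042]
ft_force: [0.1, -0.2, -2.3]
opening: 0.345
gripper_force: 42.0
```

Call:
step_arm --pt "0 0 -0.03 0" --pt "0 0 0 0" --pt "0 0 0 0"

```text
time_s: 7.88
tcp_pos: [0.5193, 0.2111, 0.2006]
tcp_rot: [3.141, 0.001, 0.042]
ft_force: [1.8, 0.0, -5.5]
opening: 0.346
gripper_force: 42.7
```

```bash
python3 - <<'E'
from h import *
im,d,W=cloud("scene"); cv2.imwrite("pics/s4.png",cv2.resize(im[195:285,220:310,::-1],None,fx=6,fy=6,interpolation=cv2.INTER_CUBIC))
X=W.reshape(-1,3); C=im.reshape(-1,3).astype(int)
m=(abs(X[:,0]-.515)<.05)&(abs(X[:,1]-.21)<.05)&(C[:,2]>1.6*C[:,0])&(C[:,2]>70)
Q=X[m]; a=Q[Q[:,2]<.1]; b=Q[Q[:,2]>.12]
for q in(a,b): print(len(q),np.percentile(q,[2,50,98],axis=0).round(4).tolist())
s=status.read_state(); print(s["tcp_pos"],s["ft_force"])
E
```

```text
76 [[0.4971, 0.1958, 0.0581], [0.5066, 0.2155, 0.0607], [0.5357, 0.2254, 0.0644]]
199 [[0.5007, 0.1987, 0.129], [0.5034, 0.212, 0.2352], [0.5231, 0.2244, 0.2469]]
[0.5193149  0.21109125 0.20057455] [-0.27199857  1.12288589 -5.94976494]
```

View pics/s4.png

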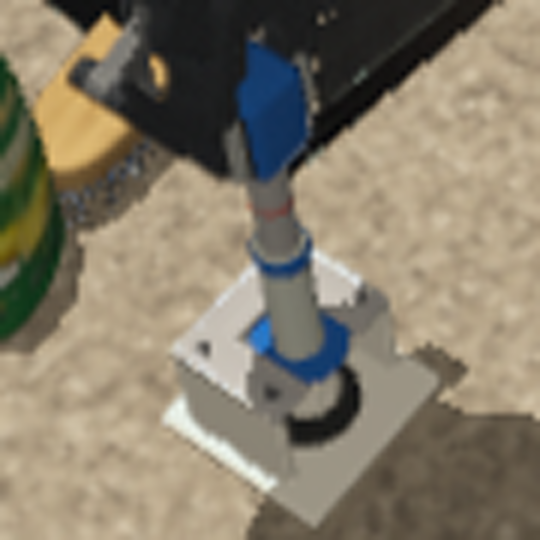

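Call:
step_arm --pt "0 0 -0.025 0" --pt "0 0 0 0" --pt "0 0 0 0"

```text
time_s: 8.3
tcp_pos: [0.5187, 0.211, 0.2008]
tcp_rot: [3.141, 0.003, 0.042]
ft_force: [3.3, 3.6, -26.1]
opening: 0.345
gripper_force: 41.5
```

Call:
step_arm --pt "0 0 0.06 0" --pt "0 0 0 0" --pt "0 0 0 0"

```text
time_s: 8.68
tcp_pos: [0.5205, 0.2116, 0.2]
tcp_rot: [-3.141, -0.003, 0.042]
ft_force: [0.6, 0.1, -2.4]
opening: 0.346
gripper_force: 44.3
```

Call:
step_arm --pt "-0.08 0 0 0" --pt "-0.15 0 0 0" --pt "-0.15 0 0 0" --pt "-0.15 0 0 0" --pt "-0.15 0 0 0" --pt "-0.15 0 0 0" --pt "-0.1 0 0 0" --pt "0 0 0 0"

```text
time_s: 9.68
tcp_pos: [0.4448, 0.2081, 0.1983]
tcp_rot: [3.141, -0.0, 0.042]
ft_force: [0.8, 0.5, -1.8]
opening: 0.34
gripper_force: 44.2
```

Call:
step_arm --pt "0 0 -0.15 0" --pt "0 0 -0.3 0" --pt "0 0 -0.4 0" --pt "0 0 -0.4 0" --pt "0 0 -0.3 0" --pt "0 0 -0.1 0" --pt "0 0 0 0"

```text
time_s: 10.55
tcp_pos: [0.4455, 0.2081, 0.3304]
tcp_rot: [-3.141, -0.001, 0.042]
ft_force: [-0.5, -0.2, -3.0]
opening: 0.349
gripper_force: 44.3
```

```bash
python3 - <<'E'
from h import *
X=np.load("top.npz")["W"].reshape(-1,3)
for a,b in((.1,.2),(.2,.25),(.25,.3),(.3,.4),(.4,.5),(.5,.8)):
    q=X[(X[:,2]>a)&(X[:,2]<b)&(X[:,1]>-.25)&(X[:,1]<.1)&(X[:,0]>.545)&(X[:,0]<.95)]
    print(a,len(q),q.min(0).round(3) if len(q) else "")
s=status.read_state(); print(s["tcp_pos"],s["opening"],s["ft_force"],s["joint_pos"].round(2))
E
```

```text
0.1 1227 [ 0.564 -0.25   0.1  ]
0.2 821 [ 0.564 -0.25   0.2  ]
0.25 7509 [ 0.582 -0.25   0.25 ]
0.3 0 
0.4 268 [ 0.635 -0.248  0.492]
0.5 18797 [ 0.606 -0.25   0.5  ]
[0.44548095 0.20813045 0.33041896] 0.3492745326667131 [-0.4893218  -0.23343335 -2.9742831 ] [ 0.05  0.13 -0.63  1.79  0.08  1.24 -2.13]
```

Call:
step_arm --pt "0.05 0.2 0 0" --pt "0.09 0.4 0 0" --pt "0.09 0.4 0 0" --pt "0.09 0.4 0 0" --pt "0.09 0.4 0 0" --pt "0.09 0.4 0 0" --pt "0.09 0.4 0 0" --pt "0.09 0.4 0 0" --pt "0.09 0.4 0 0" --pt "0.09 0.4 0 0" --pt "0.05 0.2 0 0" --pt "0 0 0 0"

```text
time_s: 12.05
tcp_pos: [0.5311, -0.1091, 0.3292]
tcp_rot: [-3.141, 0.002, 0.04]
ft_force: [0.1, 0.3, -2.2]
opening: 0.346
gripper_force: 44.3
```

```bash
python3 - <<'E'
from h import *
for n in("scene","top"):
    im,d,W=cloud(n); X=W.reshape(-1,3); C=im.reshape(-1,3).astype(int)
    near=(abs(X[:,0]-.53)<.09)&(abs(X[:,1]+.11)<.09)
    m=near&(C[:,2]>1.6*C[:,0])&(C[:,2]>1.4*C[:,1])&(C[:,2]>60)
    Q=X[m]
    for a,b in((.1,.2),(.2,.28),(.28,.45)):
        q=Q[(Q[:,2]>a)&(Q[:,2]<b)]
        if len(q): print(n,a,len(q),np.percentile(q,[3,50,97],axis=0).round(3).tolist())
    if n=="scene": cv2.imwrite("pics/s5.png",cv2.resize(im[60:220,280:420,::-1],None,fx=3.5,fy=3.5,interpolation=cv2.INTER_CUBIC))
s=status.read_state(); print(s["tcp_pos"],s["tcp_rot"],s["opening"],s["ft_force"],s["joint_pos"].round(2),s["time_s"])
E
```

```text
scene 0.1 78 [[0.51, -0.147, 0.151], [0.525, -0.101, 0.19], [0.575, -0.089, 0.193]]
scene 0.2 20 [[0.517, -0.109, 0.256], [0.524, -0.098, 0.26], [0.535, -0.096, 0.264]]
scene 0.28 140 [[0.513, -0.12, 0.335], [0.515, -0.104, 0.364], [0.535, -0.094, 0.376]]
top 0.1 76 [[0.51, -0.119, 0.185], [0.522, -0.099, 0.189], [0.547, -0.089, 0.192]]
top 0.28 2 [[0.516, -0.098, 0.369], [0.517, -0.098, 0.371], [0.518, -0.097, 0.372]]
[ 0.53114945 -0.10684504  0.32983536] [-3.14035008e+00  7.89095759e-04  4.37463069e-02] 0.34491920131606596 [ 0.85967856  0.49530169 -2.69562383] [ 0.44  0.2  -0.38  1.7   0.08  1.26 -1.48] 12.15
```

View pics/s5.png

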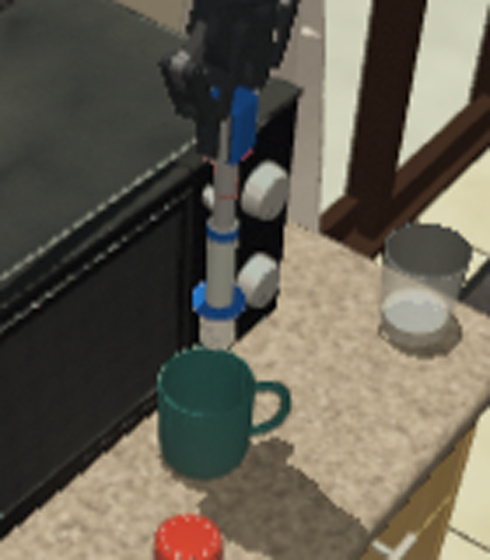

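Call:
step_arm --pt "0.04 0 0.1 0" --pt "0 0 0.2 0" --pt "0 0 0.2 0" --pt "0 0 0.2 0" --pt "0 0 0.2 0" --pt "0 0 0.15 0" --pt "0 0 0.05 0" --pt "0 0 0 0" --pt "0 0 0 0" --pt "0 0 0 0"

```text
time_s: 13.4
tcp_pos: [0.5349, -0.1085, 0.2428]
tcp_rot: [3.141, -0.001, 0.042]
ft_force: [0.2, 0.5, -2.8]
opening: 0.347
gripper_force: 44.2
```

```bash
python3 - <<'E'
from h import *
im,d,W=cloud("scene"); X=W.reshape(-1,3); C=im.reshape(-1,3).astype(int)
m=(abs(X[:,0]-.53)<.09)&(abs(X[:,1]+.11)<.09)&(C[:,2]>1.6*C[:,0])&(C[:,2]>1.4*C[:,1])&(C[:,2]>60)
Q=X[m]
for a,b in((.08,.13),(.13,.22),(.22,.45)):
    q=Q[(Q[:,2]>a)&(Q[:,2]<b)]
    if len(q): print(a,len(q),np.percentile(q,[3,50,97],axis=0).round(3).tolist())
teal=(C[:,1]>C[:,0]*1.5)&(C[:,2]>C[:,0]*1.3)&(C[:,2]<1.3*C[:,1])&(abs(X[:,0]-.535)<.1)&(abs(X[:,1]+.115)<.1)&(X[:,2]<.1)
print("teal",np.percentile(X[teal],[3,97],axis=0).round(3).tolist())
cv2.imwrite("pics/s6.png",cv2.resize(im[60:220,280:420,::-1],None,fx=3.5,fy=3.5,interpolation=cv2.INTER_CUBIC))
s=status.read_state(); print(s["tcp_pos"],s["tcp_rot"],s["opening"],s["ft_force"],s["joint_vel"].round(3))
E
```

```text
0.08 70 [[0.514, -0.127, 0.099], [0.529, -0.101, 0.103], [0.553, -0.088, 0.106]]
0.13 15 [[0.521, -0.109, 0.169], [0.528, -0.1, 0.174], [0.538, -0.096, 0.177]]
0.22 121 [[0.517, -0.118, 0.247], [0.519, -0.104, 0.278], [0.539, -0.093, 0.293]]
teal [[0.491, -0.153, 0.026], [0.576, -0.068, 0.092]]
[ 0.53482459 -0.10847158  0.24267864] [ 3.14126962e+00 -9.37685264e-04  4.17701274e-02] 0.34815190257138007 [-0.24840507 -0.06065039 -2.1015979 ] [ 0.001  0.001  0.     0.003 -0.003 -0.     0.001]
```

View pics/s6.png

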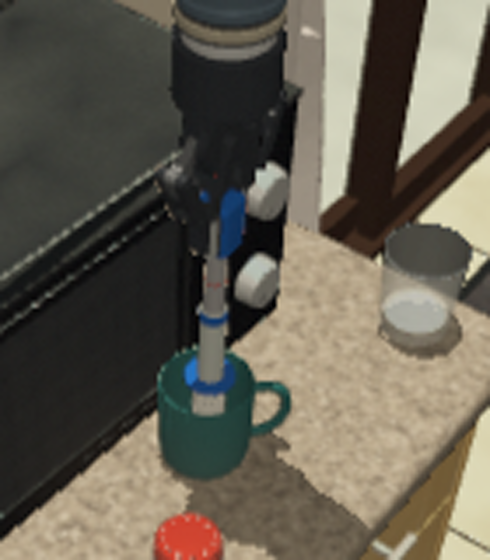

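The head hangs centred in the mug, with the flange at about 0.102 m and the underside at about 0.057 m. The wrist carries only the brush's weight.

```bash
python3 -c "
from h import *
print(workorder.job_done())"
```

```text
the job is handed in; nothing more can be done
None
```

The job is handed in, with no verdict returned: the brush was pulled to the second stop in its stand, slid out of the fork, and is held upright with its head hanging inside the mug, clear of the bottom and walls.

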